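# Back off the left-hand hand nut of a stall's grating machine

### The arm

A 7-joint arm with a two-finger parallel gripper is mounted at the origin on the work surface. World frame = base frame: x ahead of the robot, y to its left, z up, the work surface at z = 0. Lengths are in m, angles in rad, forces in N, time in s.
With the tool pointing down it reaches from about 0.35 to 0.9 m from the base axis. Payload 19.9 kg.
Tool frame: the origin (TCP) lies on the centre line of the jaws, within the pads' length; the fingertips stand 14 mm ahead of it and the grasp point (between the pads) lies 5 mm behind it; z points along the fingers, y is the line along which they close (so a half turn about z gives the same grasp; the last joint's range is limited). The gripper opens to 94 mm and grips with 3 to 60 N. Pads are 16 mm wide; open, the fingers measure 119 mm over their backs; the gripper's body (75 mm by 177 mm) begins 78 mm behind the grasp point.
Start: joints at [-1.212, 0.417, -0.01, 1.614, 0.005, 1.111, -0.053], TCP at [0.243, 0.576, 0.219] pointing down, gripper open.
Joint ranges: [-2.81, 2.81], [-0.39, 2.02], [-1.27, 1.25], [0.06, 2.57], [-1.19, 4.33], [0.19, 2], [-2.82, 2.82]. Speed limits (rad/s): [1.89, 1.89, 2.39, 2.39, 3.01, 3.01, 3.01].

### API

Orientations are given as a 3x3 rotation matrix whose columns are the frame's x, y, z axes.
In Python, from plant import arm, jaws, snapshot, workorder gives the robot as it stands. Calls block until the motion is done:
- arm.reach(position, orientation): joint-space move of the TCP to a pose.
- arm.move_l(position, rotation=None, speed=0.15): straight line of the TCP; rotation=None keeps the orientation; speed is the mean speed in m/s.
- arm.movej(angles): joint-space move.
- jaws.ungrasp() and jaws.grasp(grasp_force=None): open the fingers fully, or close them until they stop; grasp_force is the grip in N (None keeps the last).
- arm.dwell(seconds).
- arm.inverse_kinematics(position, orientation): joint angles nearest the present ones, or None.
- snapshot(name): name is "scene" or "top" or "wrist"; returns a dict with "frame" (400x640x3 uint8, blue, green, red), "vertical_fov" (degrees; the focal length in pixels is half the picture's height over the tangent of half this angle, whatever the lens; pixels are square), "cx", "cy" (the principal point, pixels), "rvec" (rotation vector, rad) and "tvec" (3), from world to camera coordinates, as OpenCV has them. Camera axes: x right, y down, z forward; pixel columns grow to the right and rows downward; lengths in m; the calibration is good to about 2 mm. A picture is of the moment at which its call begins. There is no depth.
A pose or a line that the arm cannot do raises arm.MotionError and nothing moves.
- workorder.job_done(): hands the job in; it is judged then, once.
Readings, each from a call of its own:
- arm.get_time_s(): time.
- arm.get_qpos(): joint angles.
- arm.get_qvel(): joint speeds.
- arm.get_joint_efforts(): joint torques, N m.
- arm.get_ee_pos(): TCP position.
- arm.get_tool_rot(): TCP orientation.
- arm.get_wrist_force(): force on the tool from outside, world axes, zero at the start.
- arm.get_ft_torque(): the same for the moment, N m.
- arm.get_finger_gap(): opening from 0.0 (shut) to 1.0 (fully open).
- arm.get_grip_force(): force on a finger pad.
Only numpy, scipy, OpenCV 4.12 (cv2) and the standard library are available. Lean on these libraries where they do the work, as an engineer would, in place of code of your own. Each camera call takes 0.05 s, during which the arm holds its last target. There are 200 camera calls.

### The job

The grating disc has to come off for washing, so unscrew the black three-armed hand nut in the middle of the machine until it has run all the way up and you feel it stop against the retaining clip near the top of the spindle; it has a left-hand thread, so it loosens clockwise seen from above. Push its arms round with care, take your hand away between pushes where the hood is in the way, do not force the nut once it has stopped, and leave it up there with the other things on the counter left undisturbed.

Things in the scene. Friction and masses are not known exactly. Their poses are not given: they have to be found in the camera images.
- machine: Grating machine fixed to the counter: round aluminium housing, radius 112 mm, with a grating disc on top. Origin: on the axis of the vertical spindle at counter height; z up. A grey switch box sticks out to 143 mm from the axis at the machine's +x side; a sheet-metal hood covers part of the disc on its -x side. Place and yaw vary.
- disc_centre (a point): Middle of the top face of the flat steel grating disc (radius 94 mm), 105 mm above the counter, on the axis. Disc and spindle have up to 70 degrees of light free play (about 0.07 N m): at first they turn clockwise along with the nut, until the spindle lock catches them; only then does the nut turn on its thread.
- hood (a point): Middle of the top of the hood's flat roof, 158 mm above the counter, 75 mm from the axis on the machine's -x side. The roof, 3 mm thick, spans 48 degrees to either side of -x, from 32 to 119 mm from the axis, 50 mm above the disc, with a skirt round its outside. The nut's arms pass freely under it; a finger from above does not.
- clip (a point): Underside of the steel retaining clip (radius 15 mm) on the spindle, 160 mm above the counter, where the nut's upward travel ends with a hard stop. The spindle (radius 9 mm) ends 180 mm above the counter.
- nut: Black plastic three-armed hand nut. Origin: on the axis, at counter height when fully down, rising with it; x along the arm with nut_arm. Hub radius 26 mm at its foot, 22 mm above. Left-hand thread: clockwise from above raises it 12 mm a turn, 1.11 turns from down to the clip. Self-locking: takes 0.3 N m all the way; a resting push fades as the nut creeps on, except at the clip. Arms break at 60 N.
- nut_arm (a point): Middle of the rounded end of one of three alike arms, 120 degrees apart, 58 mm from the axis (ends reach 67 mm). Arms 13 mm wide with 18 mm round ends, 14 to 16 mm high. Fully down, this point is 128 mm above the counter (arms 15 to 31 mm above the disc); against the clip it is about 13 mm higher. At the start the nut is up to a quarter turn above fully down.
- jar: Bystander: amber glass jar with a red cap, radius 34 mm, 95 mm high, beside the machine. Origin: centre of its underside.
- cup: Bystander: clear plastic cup, radius 40 mm, 70 mm high, beside the machine. Origin: centre of its underside.
- bowl: Bystander: steel bowl, radius 75 mm, 60 mm high. Origin: centre of its underside.
- hopper: Bystander: the machine's aluminium hopper, a funnel standing on its narrow end, radius 75 mm, 85 mm high. Origin: centre of its underside.
- wafers: Bystander: stack of white rice wafers, radius 85 mm, 58 mm high. Origin: centre of its underside.
- spoon: Bystander: steel spoon lying flat, 190 mm long. Origin: under its middle.

How it is judged:
By the outcome, as a careful person would: the job done as asked, in the order asked, and still so for the second after the job is handed in, with the robot touching nothing.
It also fails if it takes over 67 s, if anything falls off the work surface, if the arm or the gripper's body presses on something with over 40 N, if the wrist force passes 120 N, or if a joint passes its speed limit or range.

## Working session

There is one attempt and no reset: what is moved stays moved. The work goes in short steps, each a Python script; the robot and the scene stay as the last script left them, time stands still between calls to the robot, and variables do not carry over. Pictures are saved under pics/ and viewed, at most 10 in all, crops included, and the job is handed in when it is done.

```bash
mkdir -p pics; ls; cat > h.py <<'E'
import numpy as np, cv2
from plant import arm, jaws, snapshot, workorder
def cam(s):
    f=200/np.tan(np.radians(s["vertical_fov"])/2)
    K=np.array([[f,0,s["cx"]],[0,f,s["cy"]],[0,0,1.]])
    return K,cv2.Rodrigues(np.array(s["rvec"],float))[0],np.array(s["tvec"],float).reshape(3)
def ray(s,uv,z):
    K,R,t=cam(s); uv=np.atleast_2d(np.array(uv,float))
    d=(np.linalg.inv(K)@np.c_[uv,np.ones(len(uv))].T).T@R
    c=-R.T@t
    return c+d*((z-c[2])/d[:,2])[:,None]
def proj(s,P):
    K,R,t=cam(s); q=(np.atleast_2d(P)@R.T+t)@K.T
    return q[:,:2]/q[:,2:]
E
python3 - <<'E'
from h import *
import pickle
S={}
for n in("scene","top","wrist"):
    s=snapshot(n);S[n]=s;cv2.imwrite(f"pics/{n}0.png",s["frame"]);K,R,t=cam(s);print(n,s["vertical_fov"],-R.T@t,R[2])
pickle.dump(S,open("s0.pkl","wb"))
print(arm.get_time_s(),arm.get_tool_rot())
E
```

```text
pics
scene 49.638551110228555 [1.49257459 0.17879757 1.37871224] [-0.57699169 -0.10059605 -0.81053132]
top 54.9206249360429 [0.46024937 0.01678047 1.29258165] [ 0.10783332 -0.01500845 -0.99405569]
wrist 70.50280730497255 [0.17466535 0.60428072 0.3843234 ] [ 0.23641566 -0.10132369 -0.96635457]
0.15 [[-9.21137944e-01  3.89236201e-01 -2.58535586e-04]
 [ 3.89236278e-01  9.21137580e-01 -8.23731400e-04]
 [-8.24792365e-05 -8.59401678e-04 -9.99999627e-01]]
```

View pics/top0.png

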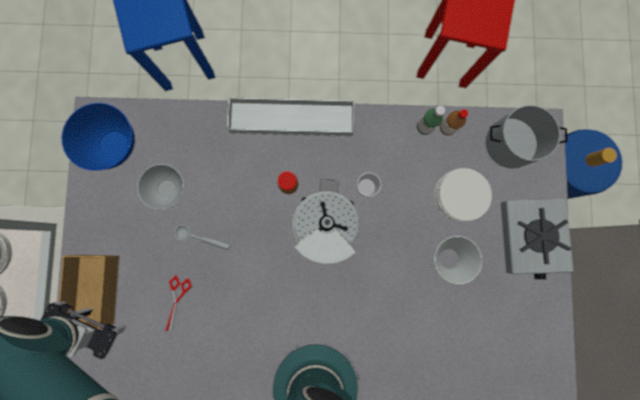

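View pics/scene0.png

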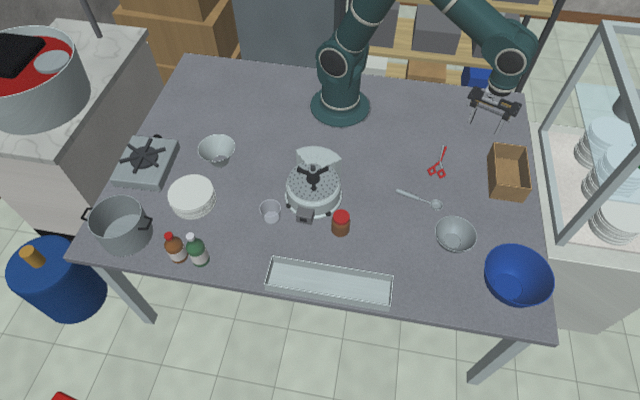

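The top view shows the machine at about (326,222). The hood is on the robot side, the switch box at (329,186), the jar at (288,182), the cup at (369,184), and nut arms near (324,206), (345,227) and (312,229). Next I'll compute a rough pose and then take a closer wrist view.

```bash
python3 - <<'E'
from h import *
import pickle
S=pickle.load(open("s0.pkl","rb"));s=S["top"]
c=ray(s,(326.5,222.5),.14)[0];b=ray(s,(329,185),.08)[0];print(c,b,np.degrees(np.arctan2(*(b-c)[1::-1])))
for p,z in(((288,182),.095),((369,184),.07)):print(ray(s,p,z)[0])
# above machine with camera over the axis; try tool yaw (direction of tool x)
for yaw in np.radians(range(-180,180,30)):
    x=np.array([np.cos(yaw),np.sin(yaw),0]);z=np.array([0,0,-1.]);R=np.c_[x,np.cross(z,x),z]
    q=arm.inverse_kinematics([c[0]-.06*x[0],c[1]-.06*x[1],.30],R)
    q2=arm.inverse_kinematics([c[0],c[1],.13],R)
    print(round(np.degrees(yaw)),None if q is None else np.round(q,2),None if q2 is None else np.round(q2,2))
E
```

```text
[ 0.52533751 -0.02413481  0.14      ] [ 0.64839719 -0.03213421  0.08      ] -3.719235839309638
[0.6527258  0.09758618 0.095     ]
[ 0.65607699 -0.16131748  0.07      ]
-180 [-0.41  0.31  0.5   1.63 -0.15  1.25  1.69] [-0.37  0.38  0.43  1.95 -0.2   0.85  1.74]
-150 [-0.37  0.28  0.38  1.65 -0.11  1.24  2.13] [-0.3   0.37  0.34  1.95 -0.16  0.85  2.23]
-120 [-0.34  0.23  0.28  1.7  -0.07  1.23  2.57] [-0.2   0.36  0.23  1.95 -0.11  0.85  2.7 ]
-90 [ 0.76  0.33 -1.08  1.73  0.3   1.27  2.75] [-0.83  0.59  1.09  1.97 -0.64  0.98 -2.58]
-60 [-1.07  0.18  1.09  1.85 -0.17  1.21 -2.55] [-0.83  0.59  1.09  1.97 -0.64  0.98 -2.05]
-30 [-1.08  0.1   1.08  1.9  -0.09  1.2  -2.06] [-0.83  0.59  1.09  1.97 -0.64  0.98 -1.53]
0 [-0.8   0.05  0.82  1.91 -0.04  1.2  -1.53] [-0.66  0.46  0.81  1.96 -0.43  0.9  -1.19]
30 [-0.71  0.08  0.81  1.89 -0.06  1.2  -0.92] [-0.57  0.43  0.69  1.96 -0.35  0.88 -0.74]
60 [-0.62  0.15  0.8   1.83 -0.11  1.21 -0.31] [-0.54  0.41  0.65  1.96 -0.32  0.87 -0.24]
90 [-0.54  0.22  0.76  1.76 -0.16  1.22  0.26] [-0.5   0.4   0.6   1.96 -0.29  0.87  0.25]
120 [-0.48  0.28  0.7   1.7  -0.19  1.24  0.78] [-0.46  0.39  0.55  1.96 -0.27  0.86  0.75]
150 [-0.45  0.31  0.62  1.65 -0.19  1.25  1.25] [-0.42  0.38  0.49  1.96 -0.24  0.86  1.25]
```

```bash
cat >> h.py <<'E'
def Rt(yaw):
    x=np.array([np.cos(yaw),np.sin(yaw),0]);z=np.array([0,0,-1.]);return np.c_[x,np.cross(z,x),z]
E
python3 - <<'E'
from h import *
import pickle
t=arm.get_time_s();jaws.grasp(10);t1=arm.get_time_s()
arm.reach([.525,-.024-.07,.30],Rt(np.pi/2));t2=arm.get_time_s()
s=snapshot("wrist");pickle.dump(s,open("w1.pkl","wb"));cv2.imwrite("pics/w1.png",s["frame"])
print(t,t1,t2,arm.get_finger_gap(),arm.get_ee_pos(),arm.get_wrist_force())
E
```

```text
0.15 1.5667 4.15 0.007454583700483586 [ 0.52517462 -0.09323861  0.29984173] [-0.34161648  0.06962748 -0.52705812]
```

View pics/w1.png

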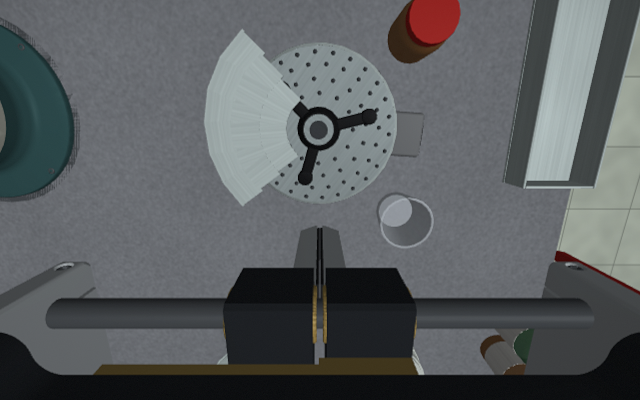

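The wrist view shows the spindle at (318,129), arm ends at (370,116) and (305,178), and the third arm at the hood's upper edge, about (297,103). The hood corners are at (242,30) and (243,206), the switch box at (408,134), and the cup and jar are clear of the disc.

```bash
python3 - <<'E'
from h import *
import pickle
s=pickle.load(open("w1.pkl","rb"))
sp=ray(s,(318,129.5),.18)[0]
g=cv2.cvtColor(s["frame"],6)
# disc edge: rightmost bright->counter transitions along rays on the open side
P0=ray(s,(318,125),.105)[0]
d=ray(s,[(397,123),(320,42),(322,203),(375,64),(376,182)],.105)
A=np.c_[2*d[:,:2],np.ones(len(d))];x=np.linalg.lstsq(A,(d[:,:2]**2).sum(1),rcond=None)[0]
print("spindle",sp,"disc",x[:2],np.sqrt(x[2]+x[0]**2+x[1]**2))
an=lambda v:np.degrees(np.arctan2(v[1],v[0]))
m=(g<45).astype(np.uint8);m[220:]=0;n,l,st,ce=cv2.connectedComponentsWithStats(m)
k=l[129,305] or l[140,312];print(st[1:],k)
for p in((370,116),(305,178)):
    v=ray(s,p,.137)[0]-sp;print("arm",an(v),np.hypot(*v[:2]))
h=ray(s,[(242,30),(243,206)],.158);print("hood",h,[an(q-sp) for q in h],[np.hypot(*(q-sp)[:2]) for q in h])
b=ray(s,(424,115),.08)[0]-sp;b2=ray(s,(421,157),.08)[0]-sp;print(b,b2,an((b+b2)/2))
c=ray(s,(405,222),.0)
for n_,p,z in(("jar",(434,19),.095),("cup",(406,223),.07)): q=ray(s,p,z)[0];print(n_,q,np.hypot(*(q-sp)[:2]))
E
```

```text
spindle [ 0.52400465 -0.02333056  0.18      ] disc [ 0.52677437 -0.02352432] 0.09618977736028306
[[ 388    0   54   63 1224]
 [   0   25   74  168  385]
 [ 314   50    2    3    4]
 [ 295   53    2    3    4]
 [ 331   52    2    2    3]
 [ 349   58    1    2    2]
 [ 279   61    2    3    3]
 [ 307   63    2    3    4]
 [ 325   63    2    3    3]
 [ 290   69    2    3    4]
 [ 342   68    2    3    3]
 [ 364   68    2    3    4]
 [ 312   77    3    3    5]
 [   0   78   20   92 1039]
 [ 332   79    2    3    4]
 [ 357   78    2    3    5]
 [ 286   83    2    2    2]
 [ 294   83    2    3    3]
 [ 376   82    1    3    3]
 [ 348   89    2    3    4]
 [ 318   92    1    2    2]
 [ 369   92    1    3    3]
 [ 300   96    2    3    3]
 [ 335   97    2    3    5]
 [ 384   98    1    3    3]
 [ 293  102   84   83 1609]
 [ 359  105    3    2    4]
 [ 347  111    2    2    3]
 [ 387  115    2    3    4]
 [ 377  126    2    3    4]
 [ 351  129    2    2    3]
 [ 387  133    2    2    3]
 [ 362  142    1    2    2]
 [ 375  144    1    2    2]
 [ 346  146    1    2    2]
 [ 383  150    2    2  
[... 462 characters left out ...]
86    1    2    2]
 [ 327  186    1    2    2]
 [ 352  187    1    2    2]
 [ 290  190    1    1    1]
 [ 305  195    1    2    2]
 [ 337  194    1    1    1]
 [ 321  196    1    2    2]] 0
arm 13.59997761628747 0.05927357774006958
arm -105.47387686402516 0.05817649343156755
hood [[ 0.45027109  0.06977317  0.158     ]
 [ 0.43910488 -0.1076917   0.158     ]] [np.float64(128.37748727834088), np.float64(-135.18232849054678)] [np.float64(0.11876423114852347), np.float64(0.11968614498992226)]
[ 0.137701    0.01687991 -0.1       ] [ 0.13889167 -0.0375905  -0.1       ] -4.28217841365946
jar [0.657711 0.099441 0.095   ] 0.1815220181021687
cup [ 0.65339428 -0.1589889   0.07      ] 0.18746963039441922
```

```bash
cat >> h.py <<'E'
C=np.array([.5245,-.0234]); r=.050; ZP=.131; ZU=.190
def P(phi,z): a=np.radians(phi); return np.r_[C+r*np.array([np.cos(a),np.sin(a)]),z], Rt(a+np.pi/2)
def ft(phi):  # force component opposing clockwise motion (ccw tangent), median of 3
    a=np.radians(phi); return float(np.array(arm.get_wrist_force())@[-np.sin(a),np.cos(a),0])
def arc(a,b,z,step,speed):
    n=max(1,int(np.ceil(abs(b-a)/step)))
    for phi in np.linspace(a,b,n+1)[1:]:
        p,R=P(phi,z); arm.move_l(p,R,speed)
def push(a,b,step,speed,lim):
    log=[];n=int(np.ceil(abs(b-a)/step))
    for phi in np.linspace(a,b,n+1)[1:]:
        p,R=P(phi,ZP); arm.move_l(p,R,speed); f=ft(phi)
        log.append((round(float(phi),1),round(f,1)))
        if f>lim:
            arm.dwell(.3); f=ft(phi); log.append(("dwell",round(f,1)))
            if f>lim*.7: break
    print(log,"t",arm.get_time_s()); return phi
E
python3 - <<'E'
from h import *
t=arm.get_time_s()
arm.reach(*P(43,ZU)); print(arm.get_time_s()-t,np.round(arm.get_qpos(),2))
p,R=P(43,ZP); arm.move_l(p,R,.12); print(arm.get_time_s()-t,arm.get_wrist_force())
push(43,-7,10,.06,15)
E
```

```text
0.6666999999999996 [-0.53  0.38  0.57  1.82 -0.24  1.01  0.88]
1.3083 [-1.52573223e-04  3.90111447e-01  5.03811161e-01]
[(33.0, -0.8), (23.0, 0.3), (13.0, -0.0), (3.0, -0.0), (-7.0, 2.4)] t 7.1333
```

```bash
python3 - <<'E'
from h import *
push(-7,-114,10,.06,15)
arc(-114,-104,ZP,10,.1)
p,R=P(-104,ZU); arm.move_l(p,R,.15)
arc(-104,18,ZU,42,.15)
s=snapshot("top");cv2.imwrite("pics/t2.png",cv2.resize(s["frame"][150:290,240:420],None,fx=4,fy=4,interpolation=cv2.INTER_CUBIC))
s=snapshot("wrist");cv2.imwrite("pics/w2.png",s["frame"])
import pickle;pickle.dump(s,open("w2.pkl","wb"))
print(arm.get_time_s(),arm.get_qpos().round(2),arm.get_wrist_force())
E
```

```text
[(-16.7, 3.5), (-26.5, 4.2), (-36.2, 3.8), (-45.9, 4.7), (-55.6, 3.6), (-65.4, 3.7), (-75.1, 3.9), (-84.8, 4.7), (-94.5, 3.9), (-104.3, 4.7), (-114.0, 4.8)] t 10.6167
14.1583 [-0.53  0.41  0.63  1.8  -0.28  1.03  0.51] [-0.69584024  0.86772695  0.23114956]
```

View pics/w2.png

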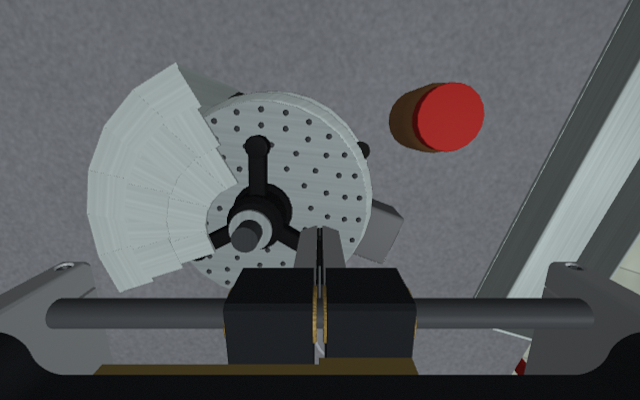

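The wrist view shows one arm end at (258,146) and another passing under the fingers at about (300,240). I'll check the angle.

```bash
python3 - <<'E'
from h import *
import pickle
s=pickle.load(open("w2.pkl","rb"))
v=ray(s,(258,145),.139)[0][:2]-C; a=np.degrees(np.arctan2(v[1],v[0]));print(a,a-120,a-240,np.hypot(*v)*1e3, ray(s,(245,236),.18))
E
```

```text
104.18522469498018 -15.814775305019822 -135.81477530501982 59.465543133447945 [[ 0.52422495 -0.02065243  0.18      ]]
```

```bash
python3 - <<'E'
from h import *
def cycle(b,step):
    p,R=P(18,ZP); arm.move_l(p,R,.12)
    return push(18,b,step,.06,12)
cycle(-114,10)
arc(-114,-104,ZP,10,.1)
p,R=P(-104,ZU); arm.move_l(p,R,.15)
arc(-104,18,ZU,42,.15)
cycle(-60,10)
print(arm.get_time_s())
E
```

```text
[(8.6, 0.3), (-0.9, 3.6), (-10.3, 4.3), (-19.7, 3.4), (-29.1, 3.5), (-38.6, 4.3), (-48.0, 4.4), (-57.4, 4.0), (-66.9, 5.1), (-76.3, 3.3), (-85.7, 3.9), (-95.1, 4.3), (-104.6, 3.6), (-114.0, 4.9)] t 19.2333
[(8.2, 0.5), (-1.5, 3.4), (-11.2, 3.3), (-21.0, 4.0), (-30.8, 4.0), (-40.5, 4.5), (-50.2, 3.9), (-60.0, 4.2)] t 25.85
25.85
```

```bash
python3 - <<'E'
from h import *
print(push(-60,-114,2,.03,8))
E
```

```text
[(-62.0, 5.5), (-64.0, 5.9), (-66.0, 6.2), (-68.0, 4.9), (-70.0, 5.8), (-72.0, 5.7), (-74.0, 5.4), (-76.0, 6.5), (-78.0, 6.5), (-80.0, 5.7), (-82.0, 5.5), (-84.0, 5.5), (-86.0, 6.3), (-88.0, 6.3), (-90.0, 5.0), (-92.0, 5.1), (-94.0, 6.9), (-96.0, 6.2), (-98.0, 5.9), (-100.0, 7.8), (-102.0, 14.8), ('dwell', 15.0)] t 31.4
-102.0
```

The force rose to 15 N and held through the dwell, so this is the hard stop. I'll back off, lift clear and check.

```bash
python3 - <<'E'
from h import *
import pickle
arc(-102,-90,ZP,12,.08)
p,R=P(-90,.23); arm.move_l(p,R,.15)
arm.reach([.525,-.024-.07,.30],Rt(np.pi/2))
s=snapshot("wrist");pickle.dump(s,open("w3.pkl","wb"));cv2.imwrite("pics/w3.png",s["frame"])
print(arm.get_time_s(),arm.get_wrist_force())
E
```

```text
33.8917 [-0.46112176  0.14086485 -0.59289231]
```

View pics/w3.png

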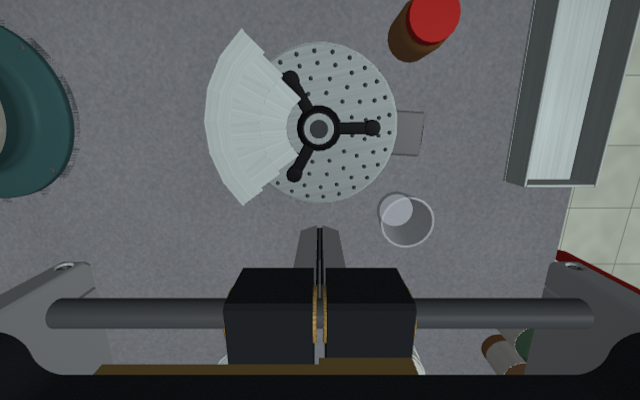

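The wrist view shows the arms at (374,127), (295,176) and (291,77), with the jar, cup and hood where they were. The held push matches the clip stop, so I'm handing in.

```bash
python3 -c "
from h import *
print(workorder.job_done())"
```

```text
the job is handed in; nothing more can be done
None
```

The hand nut is unscrewed up to the retaining clip: the last push rose to 15 N and held without fading, though I did not measure its height. I stopped there and handed in at about 34 s; the jar and cup look unmoved, and the arm never went near the other things on the counter.

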